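# Seat the proud locking pin of a welding jig

### The arm

A 6-joint arm with a two-finger parallel gripper is mounted at the origin on the work surface. World frame = base frame: x ahead of the robot, y to its left, z up, the work surface at z = 0. Lengths are in m, angles in rad, forces in N, time in s.
With the tool pointing down it reaches from about 0.275 to 0.85 m from the base axis. Payload 19 kg.
Tool frame: the origin (TCP) lies at the very end of the fingers, on their centre line; the grasp point (between the pads) lies ctrl.grip_depth behind it (ctrl.grip_depth is the distance from the TCP to the grasp point, in m); z points along the fingers, y is the line along which they close (so a half turn about z gives the same grasp; the last joint's range is limited). The gripper opens to 85 mm and grips with 20 to 120 N. Pads are 22 mm wide; open, the fingers measure 114 mm over their backs; the gripper's body (76 mm by 85 mm) begins 54 mm behind the grasp point. The pads swing forward as they close: fully open they stand 13 mm farther back than shut.
Start: joints at [-1.417, 0.15, 1.437, -0, 1.554, -0.134], TCP at [0.163, -0.551, 0.231] pointing down, gripper open.
Joint ranges: [-2.8, 2.8], [-0.68, 2.1], [0.12, 2.68], [-1.39, 4.53], [0.16, 2.79], [-2.81, 2.81]. Speed limits (rad/s): [1.89, 1.89, 2.22, 3.01, 3.01, 3.01].

### API

Orientations are given as a rotation vector (axis times angle).
In Python, from rig import ctrl, get_image, find_in, cut_out gives the robot as it stands. The module is installed in compiled form; this text tells all that it offers. Calls block until the motion is done:
- ctrl.move_pose(position, orientation): joint-space move of the TCP to a pose.
- ctrl.servo_line(position, frame=None, max_speed=0.15, max_force=None): straight line of the TCP; frame=None keeps the orientation; max_speed is the mean speed in m/s. With max_force (N) it stops when the force on the tool has changed by that much, and returns True; else False.
- ctrl.set_joints(angles): joint-space move.
- ctrl.command_gripper(opening, force=None): opening from 0.0 (shut) to 1.0 (fully open); force is the grip in N (None keeps the last); returns when the fingers have stopped.
- ctrl.pause(seconds).
- ctrl.solve_ik(position, orientation): joint angles nearest the present ones, or None.
- get_image(name): name is "scene" or "top" or "wrist"; returns a dict with "image" (384x512x3 uint8, red, green, blue), "intrinsics" (3x3 intrinsics, pixels), "pose" (4x4, takes a point from camera to world coordinates); the wrist camera has in their place "hand_eye" (4x4, takes a point from camera to tool coordinates, whose origin is the TCP and whose axes are the flange's). Camera axes: x right, y down, z forward; pixel columns grow to the right and rows downward; lengths in m; the calibration is good to about 2 mm. The wrist camera is an equidistant fisheye: a pixel r from the principal point sees the ray r / f radians off the axis. A picture is of the moment at which its call begins: read the wrist's pose just before it. There is no depth.
A pose or a line that the arm cannot do raises ctrl.MotionError and nothing moves.
- ctrl.hand_in(): hands the job in; it is judged then, once.
Trained networks look in a picture, given as the dict that the camera call returned (one of the last four; its "shot" number tells which), for a name from the list of things; names that differ only in an ending like _2 or _b are one class to them, and where a whole thing is asked for, a point or a joint stands for the part that bears it (a point fixed in the world has none). Each returns a list of dicts, best first, with "p" (0 to 1); they miss things now and then, are a little off and sometimes report something else, mostly with a low value. They report only what shows in the picture. A call takes as long as a camera call.
- find_in(picture, name): "extent" ([centre column, centre row, width, height] in pixels, round what is visible of it).
- cut_out(picture, name): "region" (384x512 bool, what is visible of it) and "extent" ([centre column, centre row, width, height] in pixels, round what is visible of it).
Readings, each from a call of its own:
- ctrl.get_clock(): time.
- ctrl.get_joint_positions(): joint angles.
- ctrl.get_qd(): joint speeds.
- ctrl.get_joint_efforts(): joint torques, N m.
- ctrl.get_ee_pos(): TCP position.
- ctrl.get_orientation(): TCP orientation.
- ctrl.get_force(): force on the tool from outside, world axes, zero at the start.
- ctrl.get_torque(): the same for the moment, N m.
- ctrl.get_width(): opening from 0.0 (shut) to 1.0 (fully open).
- ctrl.get_gripper_force(): force on a finger pad.
Only numpy, scipy, OpenCV 4.12 (cv2) and the standard library are available. Lean on these libraries where they do the work, as an engineer would, in place of code of your own. Each camera call takes 0.05 s, during which the arm holds its last target. There are 200 camera calls.

### The job

Three T-handled locking pins stand in slotted steel bases on the welding table; one of them stands proud because its key lies across the slot of its base instead of in it. Turn that pin in its hole, without pulling it out and without forcing it down, until its key drops fully home into the slot, then let go of it. Leave the other two pins as they are.

Things in the scene. Friction and masses are not known exactly. Their poses are not given: they have to be found in the camera images.
- pin_a: The proud steel T-pin, 0.3-0.55 kg, loose, z up. Origin: on its axis, centre of the key's underside (68 mm up at the start). Key 56 (x) x 14 (y) mm, z 0 to 20. Round pilot, 20 mm diameter, below to z -44, already in the bore. Stem 16 mm diameter above the key. Handle bar 90 (x) x 16 (y) mm, z 50 to 68. Key and handle both lie along x, 34 to 90 degrees off the slot; half a turn makes no difference.
- base_a: That pin's base: dark steel block fixed to the table, 110 (x) x 76 (y) x 68 mm high. Origin: centre of its underside. A slot 28 mm wide, 20 mm deep runs the full length of its top along x, floor 48 mm up; in its middle a bore 23 mm wide, 46 mm deep takes the pilot. With its key within 10 degrees of the slot, the pin drops 20 mm by its own weight or a light push; key then flush with the base's top.
- pin_b: Second pin, same shape and origin as pin_a, already home in its own like base (handle along the slot, origin 48 mm up). Leave alone.
- pin_c: Third pin, the same as pin_b, home in a base of its own. Leave it alone.

How it is judged:
At the end, for the whole second after the job is handed in: The proud pin stands home in its own base: its key's underside within 4 mm of the slot floor, its axis within 8 mm of the base's, key within 17 degrees of the slot, upright within 7 degrees, at rest (z of pin_a in the frame of base_a below 0.052 m and horizontal distance between pin_a and base_a below 0.008 m and angle between the x axis of pin_a and the x axis of base_a, either way round below 0.3 rad and angle between pin_a's own z axis and vertical below 0.12 rad and linear speed of pin_a below 0.02 m/s); the robot touches nothing.
It fails at once if the proud pin is pulled out of its hole (raised more than 22 mm) (z of pin_a in the frame of base_a above 0.09 m).
It fails at once if the pin is forced down on its base (over 120 N) (contact force between pin_a and base_a above 120 N).
It fails at once if another pin is disturbed (moved more than 10 mm) (distance of any of pin_b, pin_c from where it was at the start of the episode above 0.01 m).
It also fails if it takes over 40 s, if anything falls off the work surface, if the arm or the gripper's body presses on something with over 40 N, if the wrist force passes 120 N, or if a joint passes its speed limit or range.

## Working session

There is one attempt and no reset: what is moved stays moved. The work goes in short steps, each a Python script; the robot and the scene stay as the last script left them, time stands still between calls to the robot, and variables do not carry over. Pictures are saved under pics/ and viewed, at most 10 in all, crops included, and the job is handed in when it is done.

```bash
mkdir -p pics; python3 - <<'E'
from rig import *
import cv2,numpy as np
ims=[]
for n in("scene","top"):
    d=get_image(n); print(n,d["intrinsics"].tolist(),np.round(d["pose"],4).tolist())
    for t in("pin_a","base_a"):
        for r in cut_out(d,t): print(t,round(r["p"],2),np.round(r["extent"],1), r["region"].sum())
    ims.append(d["image"])
cv2.imwrite("pics/a.png",cv2.resize(ims[0],(800,600))[...,::-1])
cv2.imwrite("pics/b.png",cv2.resize(ims[1],(800,600))[...,::-1])
print(ctrl.grip_depth,ctrl.get_orientation(),ctrl.get_clock())
E
```

```text
scene [[386.1877819241876, 0.0, 251.19151419353307], [0.0, 386.1877819241876, 189.82294697527362], [0.0, 0.0, 1.0]] [[-0.0046, 0.8079, -0.5894, 0.976], [0.9999, -0.0021, -0.0107, 0.0078], [-0.0099, -0.5894, -0.8078, 0.665], [0.0, 0.0, 0.0, 1.0]]
pin_a 0.93 [261.  203.6  35.3  48.3] 805
pin_a 0.86 [112.2 158.4  32.   49.9] 762
pin_a 0.59 [408.  199.3  51.6  45.2] 916
base_a 0.57 [393.3 222.3  55.4  72.4] 2414
top [[356.4071576923735, 0.0, 253.93729103233431], [0.0, 356.4071576923735, 187.64505009861264], [0.0, 0.0, 1.0]] [[-0.0172, -0.9891, 0.1463, 0.4018], [-0.9996, 0.0202, 0.0191, -0.0077], [-0.0218, -0.1459, -0.9891, 0.8383], [0.0, 0.0, 0.0, 1.0]]
pin_a 0.78 [125.8 151.8  43.6  31. ] 715
pin_a 0.72 [248.4 151.7  26.6  37.2] 457
pin_a 0.63 [382.8 201.2  24.3  39.5] 553
base_a 0.96 [140.7 158.3  52.9  55.7] 1573
0.0187 [-3.10864321e+00 -4.50408314e-01 -2.93074059e-05] 0.3
```

View pics/a.png

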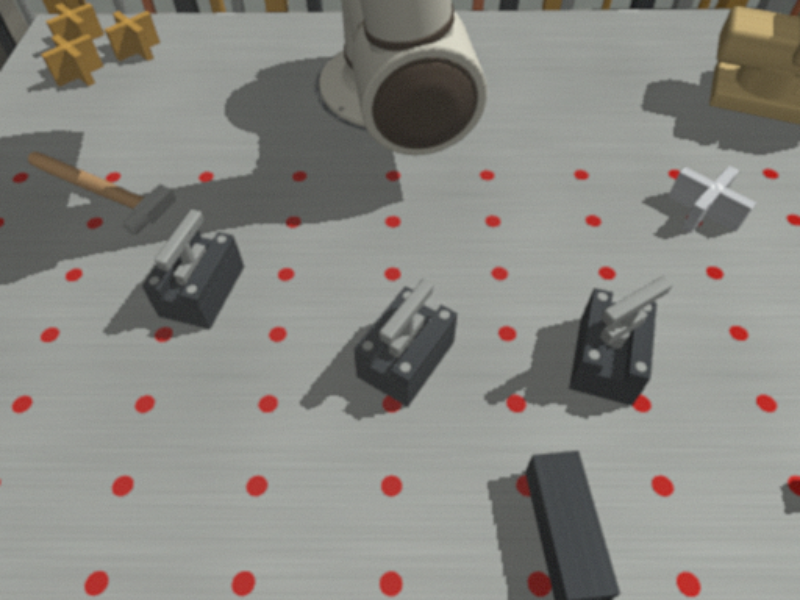

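View pics/b.png

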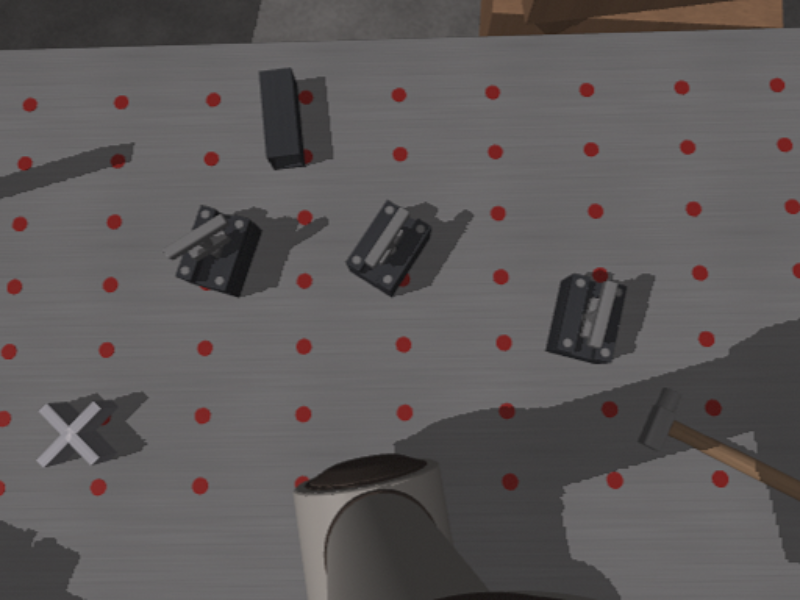

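The proud pin is the right one in the scene view (about 630,310 in the 800 px picture) and the left one in the top view (about 212,245). Its handle lies across the slot there. The other two handles lie along their slots.

```bash
cat > h.py <<'E'
from rig import *
import cv2,numpy as np
from scipy.spatial.transform import Rotation as R
def onplane(K,T,px,z):
    r=T[:3,:3]@np.linalg.solve(K,[px[0],px[1],1]); return T[:3,3]+r*(z-T[2,3])/r[2]
def down(yaw): # tool z down, tool y axis at angle yaw in world xy
    y=np.array([np.cos(yaw),np.sin(yaw),0]);z=np.array([0,0,-1.]);x=np.cross(y,z)
    return R.from_matrix(np.c_[x,y,z]).as_rotvec()
def fish(d,T,px,z): # T tool->world
    K=d["intrinsics"]; u=(px[0]-K[0,2])/K[0,0];v=(px[1]-K[1,2])/K[1,1];th=np.hypot(u,v)
    C=T@d["hand_eye"]; r=C[:3,:3]@np.array([np.sin(th)*u/th,np.sin(th)*v/th,np.cos(th)])
    return C[:3,3]+r*(z-C[2,3])/r[2]
def toolT():
    T=np.eye(4);T[:3,:3]=R.from_rotvec(ctrl.get_orientation()).as_matrix();T[:3,3]=ctrl.get_ee_pos();return T
E
python3 - <<'E'
from h import *
for n,scr,hd in(("top",[(205,213),(239,225),(220,281),(185,271)],[(169,251),(224,220)]),("scene",[(602,297),(594,355),(641,367),(653,310)],[(612,314),(668,283)])):
    d=get_image(n);K,T=d["intrinsics"],d["pose"]
    s=np.array([onplane(K,T,np.array(p)/1.5625,.069)[:2] for p in scr]);print(n,s.round(3).tolist(),s.mean(0))
    h=np.array([onplane(K,T,np.array(p)/1.5625,.136)[:2] for p in hd]);v=h[1]-h[0];print(h.round(3).tolist(),h.mean(0),np.linalg.norm(v),np.degrees(np.arctan2(v[1],v[0])))
E
python3 - <<'E'
from h import *
d=get_image("wrist");print(d["intrinsics"],d["hand_eye"].round(3))
E
```

```text
top [[0.638, 0.281], [0.619, 0.231], [0.538, 0.256], [0.554, 0.307]] [0.58708272 0.26876199]
[[0.567, 0.301], [0.607, 0.23]] [0.5872216  0.26582619] 0.08137486105192705 -60.60883141137435
scene [[0.542, 0.255], [0.624, 0.23], [0.64, 0.279], [0.562, 0.312]] [0.5920227 0.2688599]
[[0.613, 0.233], [0.572, 0.303]] [0.59295234 0.2681224 ] 0.08098354709433263 120.48195242686619
[[297.31863964   0.         252.46558641]
 [  0.         297.31863964 185.86290258]
 [  0.           0.           1.        ]] [[-0.    -0.951 -0.309  0.08 ]
 [ 1.     0.    -0.001 -0.001]
 [ 0.001 -0.309  0.951 -0.143]
 [ 0.     0.     0.     1.   ]]
```

```bash
python3 - <<'E'
from h import *
c=[.589,.2675]
for y in(30,-150):
    for dy in(0,42): print(y,dy,np.round(ctrl.solve_ik([*c,.25],down(np.radians(y+dy))),2))
js=[(y,ctrl.solve_ik([*c,.25],down(np.radians(y))),ctrl.solve_ik([*c,.11],down(np.radians(y+42)))) for y in(30,-150)]
y=min((j for j in js if j[1] is not None and j[2] is not None),key=lambda j:max(abs(j[1][5]),abs(j[2][5])))[0]
print(y);ctrl.move_pose([*c,.25],down(np.radians(y)))
T=toolT();d=get_image("wrist");np.savez("w.npz",T=T)
cv2.imwrite("pics/w.png",cv2.resize(d["image"],(800,600))[...,::-1]);print(ctrl.get_clock(),T.round(3))
for r in cut_out(d,"pin_a")[:2]:
    q=cv2.minAreaRect(np.argwhere(r["region"])[:,::-1].astype(np.float32));print(r["p"],r["extent"],q)
E
```

```text
30 0 [ 0.31  0.3   1.22  0.    1.62 -0.22]
30 42 [ 0.31  0.3   1.22  0.    1.62 -0.95]Traceback (most recent call last):
  File "<stdin>", line 4, in <module>
    return _wrapfunc(a, 'round', decimals=decimals, out=out)
    return _wrapit(obj, method, *args, **kwds)
    result = getattr(arr, method)(*args, **kwds)
TypeError: unsupported operand type(s) for *: 'NoneType' and 'float'
```

```bash
python3 - <<'E'
from h import *
c=[.589,.2675]
ctrl.move_pose([*c,.25],down(np.radians(30)))
T=toolT();d=get_image("wrist");np.savez("w.npz",T=T)
cv2.imwrite("pics/w.png",cv2.resize(d["image"],(800,600))[...,::-1]);print(ctrl.get_clock(),T.round(3))
for r in cut_out(d,"pin_a")[:2]:
    q=cv2.minAreaRect(np.argwhere(r["region"])[:,::-1].astype(np.float32));print(r["p"],r["extent"],q)
E
```

```text
3.725 [[-0.499  0.867  0.     0.589]
 [ 0.867  0.499 -0.     0.267]
 [-0.    -0.    -1.     0.25 ]
 [ 0.     0.     0.     1.   ]]
0.83 [253.5, 176.9, 17.8, 92.9] ((253.62542724609375, 175.51988220214844), (95.27085876464844, 18.086238861083984), 88.69805145263672)
0.58 [171.9, 307.6, 21.2, 27.7] ((169.15614318847656, 308.8029479980469), (29.753881454467773, 13.65752124786377), 52.4314079284668)
```

View pics/w.png

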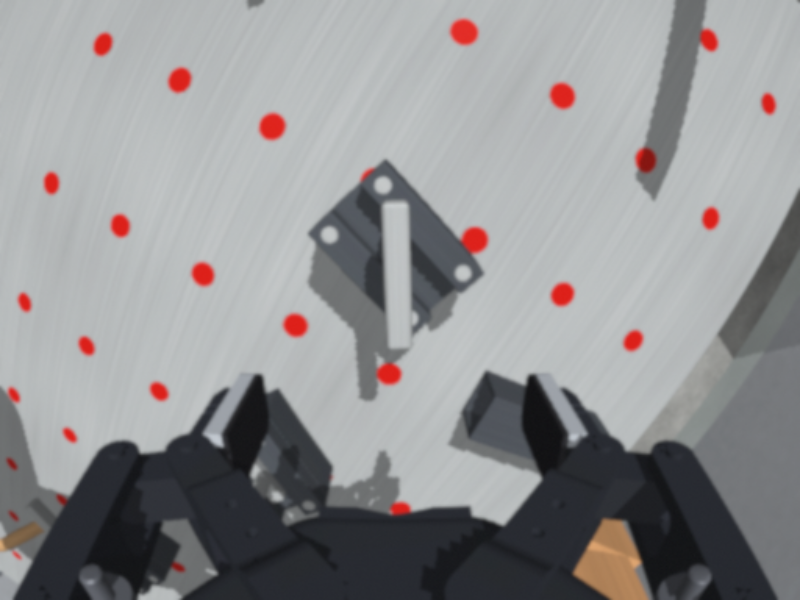

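The handle runs from (395,202) to (399,347), nearly upright in the image. The base screws sit at (383,185), (329,235), (463,273) and about (414,318).

```bash
python3 - <<'E'
from h import *
T=np.load("w.npz")["T"];d=get_image("wrist")
f=lambda p,z:fish(d,T,np.array(p)/1.5625,z)[:2]
h=[f((395,202),.136),f((399,347),.136)];v=h[0]-h[1];print(np.mean(h,0),np.linalg.norm(v),np.degrees(np.arctan2(v[1],v[0])))
s=[f(p,.069) for p in((383,185),(329,235),(463,273),(414,318))];print(np.round(s,3),np.mean(s,0))
for a,b in((0,2),(1,3)):
    v=s[b]-s[a];print(np.linalg.norm(v),np.degrees(np.arctan2(v[1],v[0])))
E
```

```text
[0.58908591 0.27164195] 0.08762691094218814 121.52778404532101
[[0.557 0.308]
 [0.541 0.258]
 [0.639 0.282]
 [0.626 0.234]] [0.5908379  0.27056972]
0.08596741073126622 -17.708147301902812
0.08806482604416319 -15.969514334967036
```

```bash
python3 - <<'E'
from h import *
c=[.5895,.2695]
ctrl.move_pose([*c,.2],down(np.radians(31)))
print(ctrl.servo_line([*c,.109],max_speed=.1,max_force=15),ctrl.get_ee_pos())
ctrl.command_gripper(0.0,30)
print("w",ctrl.get_width(),ctrl.get_gripper_force(),ctrl.get_force().round(1))
p=ctrl.get_ee_pos()
for a in (52,73):
    ctrl.move_pose(p,down(np.radians(a))); print(a,ctrl.get_force().round(1),ctrl.get_torque().round(2))
print(ctrl.servo_line([*c,.089],max_speed=.03,max_force=10),ctrl.get_ee_pos(),ctrl.get_force().round(1),ctrl.get_width(),ctrl.get_clock())
d=get_image("scene");cv2.imwrite("pics/s2.png",cv2.resize(d["image"][140:290,320:470],(600,600),interpolation=3)[...,::-1])
E
```

```text
False [0.58983747 0.26964326 0.10980038]
w 0.18229918969849904 31.672102158190683 [-1.9 -1.1  2.4]
52 [-0.5 -0.8 -1.8] [ 0.02 -0.02  0.04]
73 [ 0.7  0.8 -3.6] [ 0.02  0.   -0.  ]
True [0.58919697 0.26942427 0.08914125] [-1.9  1.   6.7] 0.1811026919224673 7.4
```

View pics/s2.png

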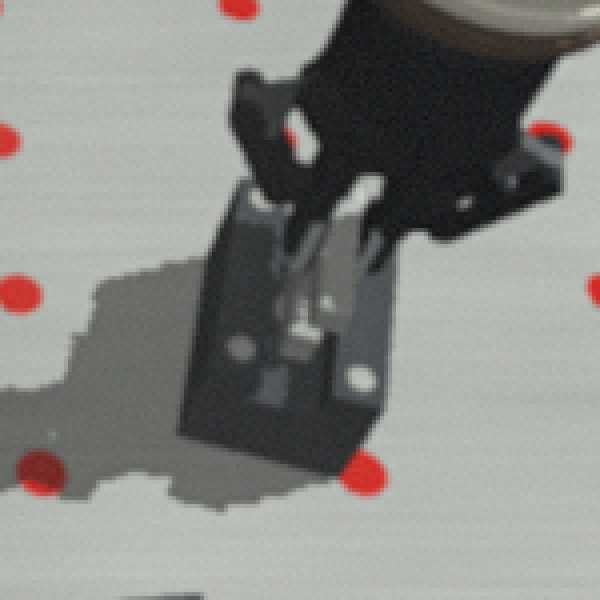

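The pin went down 20 mm and met the slot floor lightly. The key shows in the slot at about (300,335). Next I release, retreat and check.

```bash
python3 - <<'E'
from h import *
ctrl.command_gripper(1.0)
p=ctrl.get_ee_pos()
ctrl.servo_line([p[0],p[1],.25],max_speed=.1)
ctrl.pause(.3)
T=toolT();d=get_image("wrist");np.savez("w2.npz",T=T)
print(ctrl.get_force().round(1),ctrl.get_clock(),T[:3,3])
s=get_image("scene")
a=cv2.resize(d["image"][60:260,160:360],(400,400),interpolation=3);b=cv2.resize(s["image"][140:290,320:470],(400,400),interpolation=3)
cv2.imwrite("pics/f.png",np.hstack([a,b])[...,::-1])
E
```

```text
[ 0.4 -0.4 -0.4] 10.25 [0.5887056  0.26926248 0.24989054]
```

View pics/f.png

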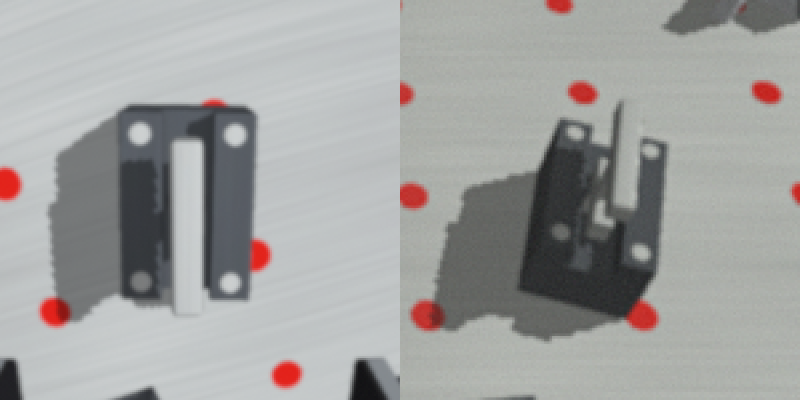

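Left panel: the handle runs from (186,140) to (187,313), parallel to the slot. Right panel: the key is down in the slot at about (600,225). I'll check the height from the numbers and then hand in.

```bash
python3 - <<'E'
from h import *
T=np.load("w2.npz")["T"];d=get_image("wrist")
ok=False
for z in(.116,.136):
    a,b=[fish(d,T,np.array([160+u/2,60+v/2]),z)[:2] for u,v in((186,140),(187,313))]
    L=np.linalg.norm(a-b);print(z,(a+b)/2,L)
    if z==.116: ok=abs(L-.09)<.006 and np.linalg.norm((a+b)/2-[.5895,.2695])<.008
print(ok)
if ok: print(ctrl.hand_in())
E
```

```text
0.116 [0.58843522 0.2710544 ] 0.08741327398342226
0.136 [0.58303535 0.27265772] 0.08109877982932324
True
the job is handed in; nothing more can be done
None
```

I turned the proud pin about 42° until it lined up with its slot. It dropped 20 mm home, and I let go, backed off and handed in; the judge's verdict was not shown.

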